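# Dry-clamp three staves in the gluing board

### The job

Dry-clamp the three loose wooden staves in the gluing board: sweep them with the fingertips into the board's corner, so that they lie tight side by side against the long fence with all three ends against the end stop, then push the cam lever round until the cam presses firmly on them and stays locked. Only push and sweep: do not pick up any stave, and leave the tools around the board where they are.

Things in the scene. Friction and masses are not known exactly. Their poses are not given: they have to be found in the camera images.
- board: Gluing board, held fast on the table: plywood base 245 x 400 mm, 15 mm thick (x from -135 to 110 mm, y from -200 to 200 mm), carrying the long fence, the end stop and the cam. Its bed (top) is 15 mm above the origin, which lies on the table; x points away from the long fence (away from the robot), y left towards the end stop.
- fence (a point): On the long wooden fence along the board's near side: middle of its inner face, at the bed; x = -100 mm, y = 0 in the board's frame. The fence is 400 mm long, 30 mm wide and 24 mm high above the bed. Staves tight together against it have their centres at x = -77.5, -32.5 and 12.5 mm, and the last face is at x = 35 mm.
- end_stop (a point): On the wooden end stop at the board's left end: inner face at the bed; x = -16 mm, y = 165 mm in the board's frame. The stop is 30 mm wide, 24 mm high, from x = -92 to 60 mm; fence and stop make the corner. Staves with their ends against it have their centres at y = 77.5 mm.
- stave_near: A straight square-ended hardwood stave, 45 x 175 x 30 mm (x, y, z), one of three alike, lying loose and flat on the board, its length roughly along the board's y. The one nearest the long fence. Origin at the centre of its underside, y along its length.
- stave_middle: A straight square-ended hardwood stave, 45 x 175 x 30 mm (x, y, z), one of three alike, lying loose and flat on the board, its length roughly along the board's y. The middle one. Origin at the centre of its underside, y along its length.
- stave_far: A straight square-ended hardwood stave, 45 x 175 x 30 mm (x, y, z), one of three alike, lying loose and flat on the board, its length roughly along the board's y. The one farthest from the long fence. Origin at the centre of its underside, y along its length.
- centre_near (a point): Centre of the near stave, 15 mm above its underside.
- centre_middle (a point): Centre of the middle stave, 15 mm above its underside.
- centre_far (a point): Centre of the far stave, 15 mm above its underside.
- cam (a joint): Turn of the wooden cam and its lever about the upright pivot, rad, 0 (open) to 2.1, growing clockwise seen from above. At value q the lever points 30 degrees minus q, counted from the board's +x towards its +y. It stays where it is left (about 0.12 N m). With the staves tight it touches the far one at about 1.5 and jams tighter as it turns; 12 to 15 N near the lever's end locks it.
- cam_pivot (a point): Pivot axis of the cam, at half the lever's height (28 mm above the table); fixed, x = 66.8 mm, y = 80 mm in the board's frame. The cam is a disc of 28 mm radius set 9 mm off this axis, 22 mm thick, 2 mm clear of the bed; open, it leaves the gathered staves about 12 mm to slide past.
- lever_end (a point): Centre of the lever's round end (14 mm radius), 111 mm from the pivot axis, moves with the lever. The lever is a straight wooden arm 20 mm wide and about 20 mm thick, its top 38 mm above the table; it reaches out past the board's far edge.
- mallet: Wooden joiner's mallet, 252 x 100 x 66 mm, lying right of the board. Bystander. Origin at the centre of its underside.
- tape_measure: Tape measure, 36 x 94 x 69 mm, standing left of the board. Bystander. Origin at the centre of its underside.

How it is judged:
On the way:
1. the three staves lie gathered in the corner of fence and end stop (within 8 mm) while the cam is still open (x of centre_near in the frame of board between -0.0855 and -0.0695 m and y of centre_near in the frame of board between 0.0695 and 0.0855 m and angle between the y axis of each of stave_near, stave_middle, stave_far and the y axis of board, either way round below 0.08 rad and x of centre_middle in the frame of board between -0.0405 and -0.0245 m and y of centre_middle in the frame of board between 0.0695 and 0.0855 m and x of centre_far in the frame of board between 0.0045 and 0.0205 m and y of centre_far in the frame of board between 0.0695 and 0.0855 m and value of joint cam below 1.3 rad), for 0.1 s.
At the end, for the whole second after the job is handed in: All three staves lie side by side along the long fence, each within 3 mm of its tight place across the board, its end within 4 mm of the end stop and parallel to the fence within 0.025 rad; the cam is turned past 1.35 rad and presses on the far stave with more than 5 N by itself; everything at rest (x of centre_near in the frame of board between -0.0805 and -0.0745 m and y of centre_near in the frame of board between 0.0735 and 0.0805 m and angle between the y axis of each of stave_near, stave_middle, stave_far and the y axis of board, either way round below 0.025 rad and x of centre_middle in the frame of board between -0.0355 and -0.0295 m and y of centre_middle in the frame of board between 0.0735 and 0.0805 m and x of centre_far in the frame of board between 0.0095 and 0.0155 m and y of centre_far in the frame of board between 0.0735 and 0.0805 m and value of joint cam above 1.35 rad and contact force between cam and stave_far above 5 N and linear speed of each of stave_near, stave_middle, stave_far below 0.01 m/s); the robot touches nothing.
It fails at once if a stave is lifted 10 mm or more off the bed, or tipped (height (world z) of any of centre_near, centre_middle, centre_far above 0.04 m or angle between any of stave_near, stave_middle, stave_far's own z axis and vertical above 0.35 rad).
It fails at once if a tool beside the board is moved by more than 20 mm (distance of any of mallet, tape_measure from where it was at the start of the episode above 0.02 m).
It also fails if it takes over 67 s, if anything falls off the work surface, if the arm or the gripper's body presses on something with over 40 N, if the wrist force passes 120 N, or if a joint passes its speed limit or range.

### The arm

A 6-joint arm with a two-finger parallel gripper is mounted at the origin on the work surface; the furniture and walls round the work are solid. World frame = base frame: x ahead of the robot, y to its left, z up, the work surface at z = 0. Lengths are in m, angles in rad, forces in N, time in s.
With the tool pointing down it reaches from about 0.15 to 0.775 m from the base axis. Payload 6.1 kg.
Tool frame: the origin (TCP) lies on the centre line of the jaws, within the pads' length; the fingertips stand 14 mm ahead of it and the grasp point (between the pads) lies 5 mm behind it; x points along the fingers, y is the direction in which the jaws open and shut, and the axes are right-handed (so a half turn about x gives the same grasp; the last joint's range is limited). The gripper opens to 85 mm and grips with 20 to 120 N. Pads are 22 mm wide; open, the fingers measure 114 mm over their backs; the gripper's body (76 mm by 85 mm) begins 54 mm behind the grasp point. The pads swing forward as they close: fully open they stand 13 mm farther back than shut.
Start: joints at [-1.239, 0.126, -0.04, 1.405, 0, 1.571], TCP at [0.171, -0.496, 0.245] pointing down, gripper open.
Joint ranges: [-2.72, 2.72], [-0.95, 1.95], [-1.27, 1.35], [-1.78, 2.02], [-1.46, 1.47], [-3.14, 3.14]. Speed limits (rad/s): [2.39, 2.39, 3.01, 3.14, 3.14, 3.14].

### API

Orientations are given as a rotation vector (axis times angle).
In Python, from plant import manip gives the robot as it stands. The module is installed in compiled form; this text tells all that it offers.
- The arm moves only by the shell command python3 -m pendant 'ROWS'. ROWS is a JSON object of lists of equal length, an entry for each row: "claw": the closure, from 0 (fully open) to 1 (shut); "offset": the shift along the tool's x, y, z in mm, a list of three; "yaw": the turn about the tool's x in rad. A call has exactly 8 rows; each row shifts and turns the commanded pose from where the row before left it, along the tool's axes as they then stand; what a row does not reach is not made up. A row lasts 1/12 s, in which the tool goes at most 41.7 mm and 7.16 degrees, less where a joint would pass 70% of its speed; a pose out of reach is approached as far as the arm can. A call with a gripper value outside its range is refused whole. The fingers move at their own pace and stop on an object; the grip force is fixed at half the most. Time passes only in rows, so rows that do not move let the fingers close, or fill a call up. It gives the time, the measured TCP pose, the force and the opening at its end, in the units of the state.
- manip.state(): the state, without advancing time (a new reading comes with each control period).
- manip.get_image(name): name is "scene" or "top" or "wrist"; returns the picture (480x640x3 uint8, red, green, blue); there is no depth.
- manip.camera_model(name): a dict with "vfov" (degrees; the focal length in pixels is half the picture's height over the tangent of half this angle, whatever the lens; pixels are square), "cx", "cy" (the principal point, pixels), "T" (4x4, takes a point from camera to world coordinates); the wrist camera has in their place "mount" (4x4, takes a point from camera to tool coordinates, whose origin is the TCP and whose axes are the tool frame's). Camera axes: x right, y down, z forward; pixel columns grow to the right and rows downward; lengths in m; the calibration is good to about 2 mm. The wrist camera is an equidistant fisheye: a pixel r from the principal point sees the ray r / f radians off the axis. A picture is of the moment at which its call begins: read the wrist's pose just before it. camera_model takes no time and is no camera call.
- manip.finish_job(): hands the job in, once; it reports no verdict.
Trained networks look in the newest picture that a camera, given by its name, has taken for a name from the list of things; names that differ only in an ending like _2 or _b are one class to them, and where a whole thing is asked for, a point or a joint stands for the part that bears it (a point fixed in the world has none). Each returns a list of dicts, best first, with "confidence" (0 to 1); they miss things now and then, are a little off and sometimes report something else, mostly with a low value. They report only what shows in the picture. A call takes as long as a camera call.
- manip.boxes_of(camera, label): "position" ([x, y, z] in m, in the coordinates of the camera as it stood for that picture, good to about 4 mm: the middle of the surface that is visible of it).
- manip.trace(camera, label): "mask" (480x640 bool, what is visible of it).
The state is a dict: "clock": time; "joint_pos": joint angles; "qd": joint speeds; "effort": joint torques, N m; "position": TCP position; "orientation": TCP orientation; "wrist_force": force on the tool from outside, world axes, zero at the start; "moment": the same for the moment, N m; "gripper_width": opening from 0.0 (shut) to 1.0 (fully open).
Only numpy, scipy, OpenCV 4.12 (cv2) and the standard library are available. Lean on these libraries where they do the work, as an engineer would, in place of code of your own. Each camera call takes 0.05 s, during which the arm holds its last target.

## Working session

There is one attempt and no reset: what is moved stays moved. The work goes in short steps, Python scripts to look and compute and a shell command to move; the robot and the scene stay as the last step left them, time stands still between calls to the robot, and variables do not carry over. Pictures are saved under pics/ and viewed, and the job is handed in when it is done.

```bash
mkdir -p pics; ls
python3 - <<'E'
from plant import manip
import cv2,numpy as np
np.set_printoptions(precision=4,suppress=True)
s=manip.state();print(s)
for n in ["scene","top"]:
    im=manip.get_image(n);cv2.imwrite(f"pics/{n}0.png",im[:,:,::-1])
    m=manip.camera_model(n);print(n,m)
print(manip.camera_model("wrist"))
E
```

```text
pics
{'clock': 0.0, 'joint_pos': array([-1.239 ,  0.1264, -0.0406,  1.4054, -0.    ,  1.5708]), 'qd': array([ 0.0006, -0.0011,  0.0003,  0.0004, -0.001 , -0.    ]), 'effort': array([ -0.0006, -43.5917,  35.2924,   0.0174,  -0.0001,  -0.    ]), 'position': array([ 0.1709, -0.496 ,  0.2445]), 'orientation': array([ 2.042 ,  0.3436, -2.0427]), 'wrist_force': array([ 0.0913, -0.8483, -0.6384]), 'moment': array([-0.0492,  0.0291,  0.0013]), 'gripper_width': 1.0011984558563243}
scene {'vfov': 51.344418347520346, 'cx': 318.15306360523573, 'cy': 244.55254044306756, 'T': array([[-0.9037, -0.1755,  0.3906,  0.0363],
       [-0.4281,  0.3472, -0.8344,  1.0685],
       [ 0.0108, -0.9212, -0.3889,  0.5889],
       [ 0.    ,  0.    ,  0.    ,  1.    ]])}
top {'vfov': 53.16896088310319, 'cx': 328.5363587069338, 'cy': 232.60403975664315, 'T': array([[ 0.0149, -0.9952,  0.0972,  0.4469],
       [-0.9999, -0.0149,  0.0005, -0.0481],
       [ 0.0009, -0.0972, -0.9953,  1.1091],
       [ 0.    ,  0.    ,  0.    ,  1.    ]])}
{'vfov': 65.70646984690485, 'cx': 325.9865067273101, 'cy': 239.75101730977087, 'mount': array([[ 0.0016, -0.2997,  0.954 , -0.1282],
       [ 1.    ,  0.0003, -0.0016, -0.0005],
       [ 0.0002,  0.954 ,  0.2997, -0.0762],
       [ 0.    ,  0.    ,  0.    ,  1.    ]])}
```

View pics/scene0.png

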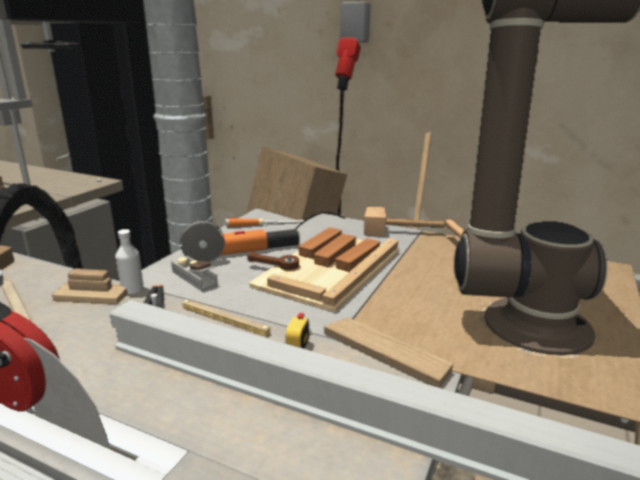

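View pics/top0.png

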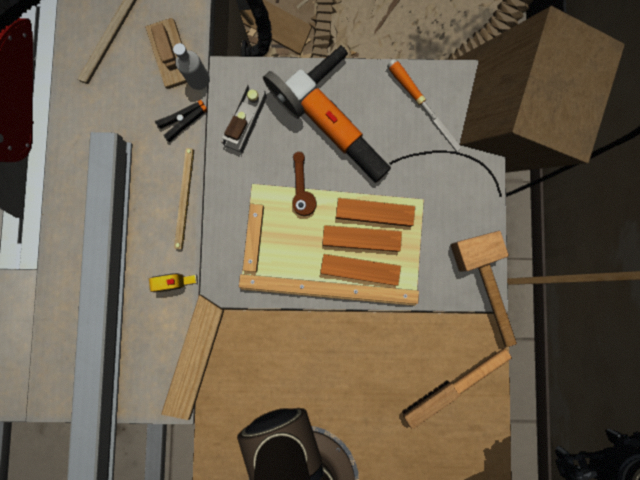

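The top view shows the board at about (240–423, 185–303). The fence is at the bottom edge and the end stop is at the left (250, 240). Three brown staves sit around (375,212), (362,238) and (360,270), the cam is at (304,204) with its lever up to (299,158), the mallet is at right and the tape at left.

```bash
cat > h.py <<'E'
from plant import manip
import cv2,numpy as np
np.set_printoptions(precision=4,suppress=True)
def cam(n):
    m=manip.camera_model(n);f=240/np.tan(np.radians(m['vfov']/2));return f,m['cx'],m['cy'],np.array(m['T'])
def p2w(n,uv,z):
    f,cx,cy,T=cam(n);uv=np.atleast_2d(uv).astype(float)
    d=np.c_[(uv[:,0]-cx)/f,(uv[:,1]-cy)/f,np.ones(len(uv))]@T[:3,:3].T
    o=T[:3,3];t=(z-o[2])/d[:,2];return o+d*t[:,None]
def w2p(n,P):
    f,cx,cy,T=cam(n);q=(np.atleast_2d(P)-T[:3,3])@T[:3,:3]
    return np.c_[f*q[:,0]/q[:,2]+cx,f*q[:,1]/q[:,2]+cy]
E
python3 - <<'E'
from h import *
im=manip.get_image("top");
c=cv2.resize(im[145:315,230:435,::-1],None,fx=3.9,fy=3.5,interpolation=cv2.INTER_CUBIC)
c=cv2.resize(im[145:315,230:435,::-1],None,fx=3.5,fy=3.5,interpolation=cv2.INTER_CUBIC)
cv2.imwrite("pics/crop0.png",c)
f,cx,cy,T=cam("top")
for l in ["board","fence","end_stop","stave_near","stave_middle","stave_far","cam","lever_end","cam_pivot","mallet","tape_measure"]:
    try:
        r=manip.boxes_of("top",l)
        print(l,[(round(x['confidence'],2),(T[:3,:3]@x['position']+T[:3,3]).round(4)) for x in r[:4]])
    except Exception as e: print(l,e)
for l in ["board","stave_near","stave_middle","stave_far"]:
    r=manip.trace("top",l)
    for x in r[:3]:
        m=x['mask'].astype(np.uint8);cn=max(cv2.findContours(m,0,2)[0],key=cv2.contourArea)
        print(l,round(x['confidence'],2),m.sum(),cv2.minAreaRect(cn), p2w("top",cv2.boxPoints(cv2.minAreaRect(cn)),.045 if l!="board" else .015)[:,:2].round(4).tolist())
print(manip.state()['clock'])
E
```

```text
board [(0.96, array([ 0.5164, -0.0011,  0.0133]))]
fence [(0.92, array([ 0.5218, -0.0064,  0.0181]))]
end_stop [(0.86, array([ 0.5168, -0.0055,  0.0117]))]
stave_near [(0.9, array([ 0.4676, -0.1161,  0.0441]))]
stave_middle [(0.8, array([ 0.5371, -0.1192,  0.0403]))]
stave_far [(0.73, array([ 0.6002, -0.1524,  0.0431]))]
cam [(0.93, array([0.6342, 0.0184, 0.0377])), (0.21, array([ 0.4934, -0.4004,  0.0669]))]
lever_end [(0.97, array([0.6319, 0.0175, 0.0382]))]
cam_pivot [(0.88, array([ 0.5146, -0.0017,  0.0161]))]
mallet [(0.83, array([ 0.4942, -0.405 ,  0.0678])), (0.3, array([ 0.5162, -0.0011,  0.0166]))]
tape_measure [(0.75, array([0.4399, 0.2954, 0.0574]))]
board 0.72 14371 ((334.62408447265625, 226.9937286376953), (179.9024658203125, 142.84817504882812), 5.640550136566162) [[0.4219, 0.1554], [0.7516, 0.1336], [0.7158, -0.2838], [0.3882, -0.2501]]
stave_near 0.77 1546 ((360.287109375, 269.2059631347656), (78.52127838134766, 20.064794540405273), 9.090276718139648) [[0.4611, -0.0299], [0.505, -0.0362], [0.4801, -0.2084], [0.4363, -0.2014]]
0.9
```

View pics/crop0.png

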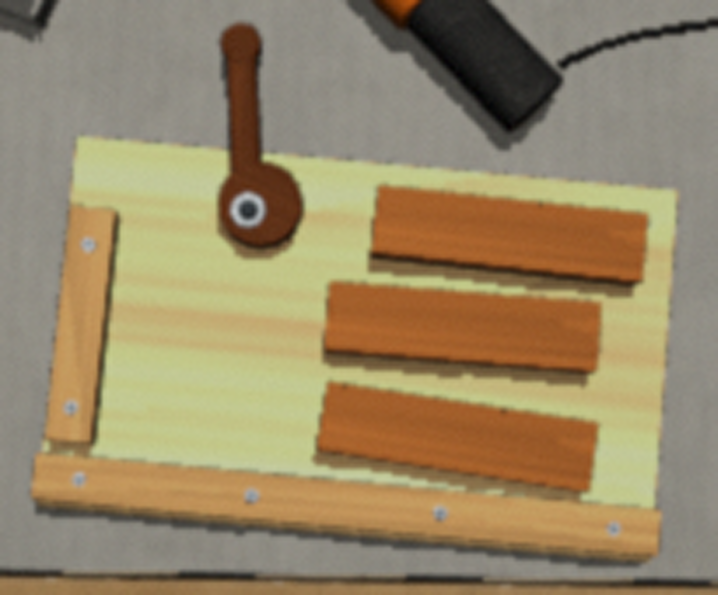

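```bash
cat > fit.py <<'E'
from h import *
from scipy.optimize import least_squares
def c2i(a): return (np.array(a,float)+.5)/3.5-.5+[230,145]
B=np.array([[.11,.2,.015],[.11,-.2,.015],[-.1,.2,.039],[-.1,-.2,.039],[.06,.165,.039],[-.092,.165,.039],[.0668,.08,.04]])
px=c2i([[78,137],[677,190],[36,455],[661,510],[116,210],[92,442],[247,209]])
def tw(p,P): c,s=np.cos(p[2]),np.sin(p[2]);return np.c_[p[0]+c*P[:,0]-s*P[:,1],p[1]+s*P[:,0]+c*P[:,1],P[:,2]]
if __name__=="__main__":
    r=least_squares(lambda p:(w2p("top",tw(p,B))-px).ravel(),[.53,0,0]);b=r.x
    print("board",b,"res px",r.fun.reshape(-1,2).round(2).tolist());np.save("b.npy",b)
    L=np.array([[.0225,.0875,.045],[.0225,-.0875,.045],[-.0225,-.0875,.045],[-.0225,.0875,.045]])
    for n,q in dict(far=[(378,186),(648,213),(641,282),(372,254)],mid=[(330,282),(601,302),(597,372),(325,350)],near=[(328,382),(598,423),(590,491),(318,450)]).items():
        r=least_squares(lambda p:(w2p("top",tw(p,L))-c2i(q)).ravel(),[.5,-.1,0]);p=r.x
        c,s=np.cos(b[2]),np.sin(b[2]);d=p[:2]-b[:2]
        print(n,p,"board:",[c*d[0]+s*d[1],-s*d[0]+c*d[1],p[2]-b[2]],abs(r.fun).max())
E
python3 fit.py
```

```text
board [ 0.5408 -0.0582 -0.0754] res px [[-0.64, -0.37], [0.57, -0.08], [-0.36, -0.66], [0.57, -0.04], [-0.1, -0.2], [-0.32, 0.88], [0.27, 0.41]]
far [ 0.6001 -0.1515 -0.0876] board: [np.float64(0.06623614046841406), np.float64(-0.08853478852327208), np.float64(-0.01224319046452152)] 0.5625175701667331
mid [ 0.5401 -0.1223 -0.0621] board: [np.float64(0.004202964001421845), np.float64(-0.06389081469155657), np.float64(0.013266633550873368)] 0.4815526131093293
near [ 0.4703 -0.1198 -0.1342] board: [np.float64(-0.06561854545444835), np.float64(-0.06667496135245564), np.float64(-0.05881780144697209)] 0.649011949114481
```

```bash
cat > go.py <<'E'
# usage: go.py bx by z(world) jawdeg(board frame; 90= jaws along board y) -> tool offset mm and yaw from measured pose
from h import *
import sys
from scipy.spatial.transform import Rotation as Ro
b=np.load("b.npy")
def b2w(x,y): c,s=np.cos(b[2]),np.sin(b[2]);return np.array([b[0]+c*x-s*y,b[1]+s*x+c*y])
def w2b(p): c,s=np.cos(b[2]),np.sin(b[2]);d=np.array(p[:2])-b[:2];return np.array([c*d[0]+s*d[1],-s*d[0]+c*d[1]])
s=manip.state();R=Ro.from_rotvec(s['orientation']).as_matrix()
jaw=np.degrees(np.arctan2(R[1,1],R[0,1])-b[2])
print("t %.2f board xy %s z %.4f jaw(board deg) %.2f width %.2f F %s toolx %s"%(s['clock'],(w2b(s['position'])*1000).round(1),s['position'][2],jaw,s['gripper_width'],s['wrist_force'].round(1),R[:,0].round(3)))
if len(sys.argv)>1:
    x,y,z,j=map(float,sys.argv[1:5])
    d=np.r_[b2w(x,y),z]-s['position'];dj=(j-jaw+90)%180-90
    a=-np.radians(dj)  # tool x down: +yaw about tool x = clockwise from above
    R2=R@Ro.from_rotvec([a,0,0]).as_matrix()
    print("offset now mm",(R.T@d*1000).round(1)," after turn",(R2.T@d*1000).round(1),"yaw",round(a,4))
# board dirs in tool frame
t=b[2];print("board +x in tool",(R.T@[np.cos(t),np.sin(t),0]).round(3),"+y",(R.T@[-np.sin(t),np.cos(t),0]).round(3))
E
python3 go.py .125 -.075 .15 90
```

```text
t 0.90 board xy [-335.7 -464.7] z 0.2453 jaw(board deg) -66.67 width 1.00 F [0.6 0.6 0.8] toolx [-0. -0. -1.]
offset now mm [  95.3 -175.4 -577.4]  after turn [  95.3 -389.7 -460.7] yaw 0.4072
board +x in tool [-0.     0.396 -0.918] +y [-0.    -0.918 -0.396]
```

```bash
python3 -m pendant '{"claw":[0,0,0,0,0,0,0,0],"offset":[[5,0,0],[5,0,0],[5,0,0],[5,0,0],[0,-24,-28.4],[0,-24,-28.4],[0,-24,-28.4],[0,-24,-28.4]],"yaw":[0.1018,0.1018,0.1018,0.1018,0,0,0,0]}'; python3 -m pendant '{"claw":[0,0,0,0,0,0,0,0],"offset":[[0,-24,-28.4],[0,-24,-28.4],[0,-24,-28.4],[0,-24,-28.4],[0,-24,-28.4],[0,-24,-28.4],[0,-24,-28.4],[0,-24,-28.4]],"yaw":[0,0,0,0,0,0,0,0]}'; python3 go.py .125 -.075 .1 90
```

```text
clock: 1.57
position: [0.2924, -0.4083, 0.2253]
orientation: [-2.183, 0.084, 2.182]
wrist_force: [0.3, -1.6, -0.8]
gripper_width: 0.997
clock: 2.23
position: [0.5339, -0.2334, 0.2254]
orientation: [-2.183, 0.082, 2.183]
wrist_force: [1.1, -1.1, 0.0]
gripper_width: 0.999
t 2.23 board xy [   6.3 -175.2] z 0.2254 jaw(board deg) -89.99 width 1.00 F [ 1.1 -1.1  0. ] toolx [ 0. -0. -1.]
offset now mm [ 125.4 -100.2 -118.7]  after turn [ 125.4 -100.2 -118.6] yaw 0.0002
board +x in tool [ 0.  0. -1.] +y [-0. -1. -0.]
```

```bash
python3 -m pendant '{"claw":[0,0,0,0,0,0,0,0],"offset":[[0,-25,-27],[0,-25,-27],[0,-25,-27],[0,-25,-27],[39,0,0],[39,0,0],[39,0,0],[39,0,0]],"yaw":[0,0,0,0,0,0,0,0]}'; python3 -m pendant '{"claw":[0,0,0,0,0,0,0,0],"offset":[[15,0,0],[10,0,0],[8,0,0],[4,0,0],[2,0,0],[0,0,0],[0,0,0],[0,0,0]],"yaw":[0,0,0,0,0,0,0,0]}'; python3 go.py .046 -.075 .03 90
python3 - <<'E'
from h import *
cv2.imwrite("pics/top1.png",cv2.resize(manip.get_image("top")[145:315,230:435,::-1],None,fx=3.5,fy=3.5))
cv2.imwrite("pics/w1.png",manip.get_image("wrist")[:,:,::-1])
E
```

```text
clock: 2.9
position: [0.648, -0.1428, 0.0677]
orientation: [-2.184, 0.082, 2.183]
wrist_force: [0.9, -1.2, -0.5]
gripper_width: 1.003
clock: 3.57
position: [0.6486, -0.1435, 0.0317]
orientation: [-2.185, 0.083, 2.181]
wrist_force: [0.7, 0.3, 0.3]
gripper_width: 0.999
t 3.57 board xy [113.9 -76.9] z 0.0317 jaw(board deg) -90.00 width 1.00 F [0.7 0.3 0.3] toolx [ 0.002 -0.    -1.   ]
offset now mm [ 1.5 -1.9 67.9]  after turn [ 1.5 -1.9 67.9] yaw -0.0001
board +x in tool [ 0.002 -0.    -1.   ] +y [-0. -1.  0.]
```

View pics/top1.png

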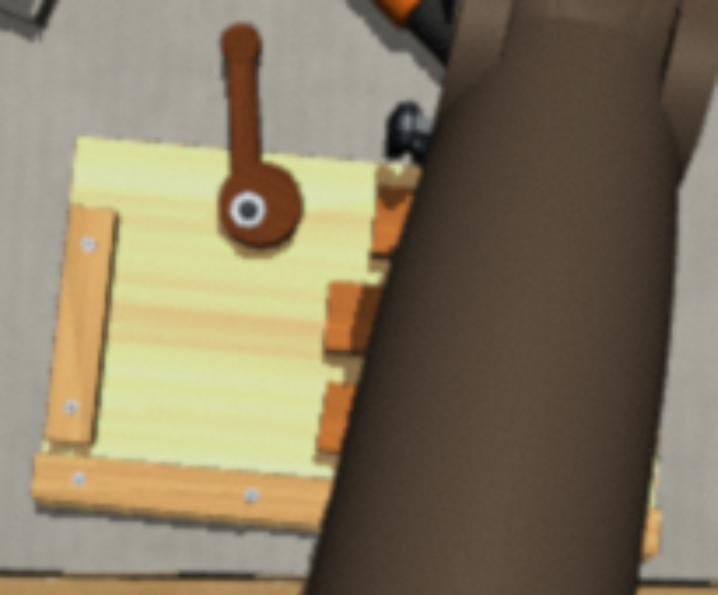

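View pics/w1.png

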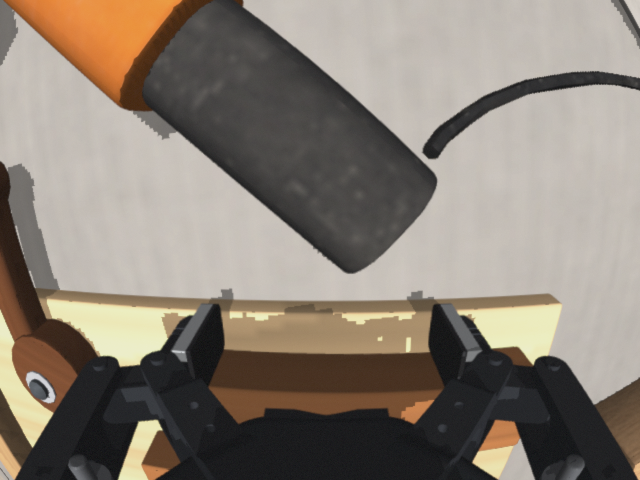

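The fingers stand just beyond the far stave, with both pads clear and spanning most of its length. Now I sweep toward the fence.

```bash
python3 -m pendant '{"claw":[0,0,0,0,0,0,0,0],"offset":[[2,0,6],[0,0,6],[0,0,6],[0,0,6],[0,0,6],[0,0,6],[0,0,6],[0,0,6]],"yaw":[0,0,0,0,0,0,0,0]}';python3 -m pendant '{"claw":[0,0,0,0,0,0,0,0],"offset":[[0,0,5],[0,0,4],[0,0,3],[0,0,2],[0,0,2],[0,0,0],[0,0,0],[0,0,0]],"yaw":[0,0,0,0,0,0,0,0]}'; python3 go.py .046 -.075 .03 90
python3 - <<'E'
from h import *
cv2.imwrite("pics/w2.png",manip.get_image("wrist")[:,:,::-1])
E
```

```text
clock: 4.33
position: [0.5994, -0.1396, 0.0284]
orientation: [-2.183, 0.082, 2.182]
wrist_force: [0.3, 0.2, -0.9]
gripper_width: 0.998
clock: 5.0
position: [0.5837, -0.1385, 0.0283]
orientation: [-2.182, 0.082, 2.184]
wrist_force: [0.7, -0.2, -0.9]
gripper_width: 1.001
t 5.00 board xy [ 48.9 -76.8] z 0.0283 jaw(board deg) -90.00 width 1.00 F [ 0.7 -0.2 -0.9] toolx [-0.001  0.    -1.   ]
offset now mm [-1.7 -1.8  2.9]  after turn [-1.7 -1.8  2.9] yaw 0.0
board +x in tool [-0.001  0.    -1.   ] +y [-0. -1. -0.]
```

View pics/w2.png

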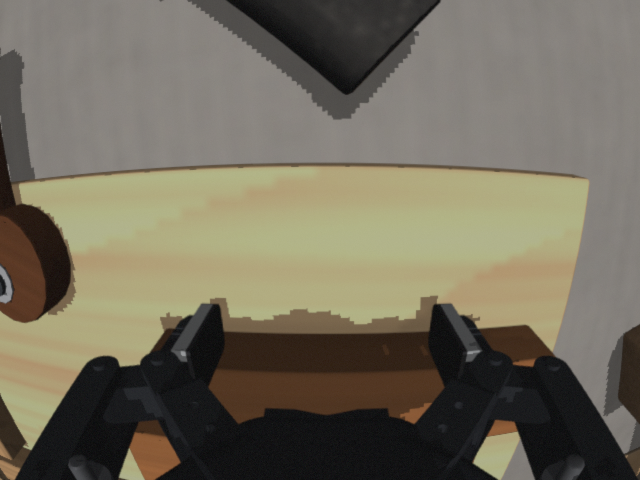

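The far stave follows square with the fingers. I push on gently until they meet resistance.

```bash
python3 -m pendant '{"claw":[0,0,0,0,0,0,0,0],"offset":[[0,0,1],[0,0,1],[0,0,1],[0,0,1],[0,0,0],[0,0,0],[0,0,0],[0,0,0]],"yaw":[0,0,0,0,0,0,0,0]}'; python3 go.py;python3 -m pendant '{"claw":[0,0,0,0,0,0,0,0],"offset":[[0,0,1],[0,0,1],[0,0,1],[0,0,0],[0,0,0],[0,0,0],[0,0,0],[0,0,0]],"yaw":[0,0,0,0,0,0,0,0]}'; python3 go.py
```

```text
clock: 5.72
position: [0.5814, -0.1383, 0.0287]
orientation: [-2.186, 0.083, 2.18]
wrist_force: [5.7, -0.9, -1.6]
gripper_width: 1.002
t 5.72 board xy [ 46.5 -76.8] z 0.0287 jaw(board deg) -90.01 width 1.00 F [ 5.7 -0.9 -1.6] toolx [ 0.003 -0.    -1.   ]
board +x in tool [ 0.003 -0.    -1.   ] +y [-0. -1.  0.]
clock: 6.38
position: [0.5813, -0.1384, 0.0299]
orientation: [-2.193, 0.083, 2.174]
wrist_force: [11.6, -0.2, -3.1]
gripper_width: 1.001
t 6.38 board xy [ 46.5 -76.9] z 0.0299 jaw(board deg) -90.00 width 1.00 F [11.6 -0.2 -3.1] toolx [ 0.009 -0.001 -1.   ]
board +x in tool [ 0.009 -0.    -1.   ] +y [-0. -1.  0.]
```

```bash
python3 -m pendant '{"claw":[0,0,0,0,0,0,0,0],"offset":[[0,0,-10],[0,0,-5],[-20,0,0],[-35,0,0],[-30,0,0],[0,0,0],[0,0,0],[0,0,0]],"yaw":[0,0,0,0,0,0,0,0]}'; python3 go.py -.0315 -.205 .11 0; python3 -c "
from h import *
print(manip.state()['joint_pos'])
im=manip.get_image('top')
cv2.imwrite('pics/top2.png',im[:,:,::-1])"
```

```text
clock: 7.05
position: [0.5913, -0.1389, 0.1126]
orientation: [-2.181, 0.082, 2.184]
wrist_force: [0.0, -0.5, -0.1]
gripper_width: 0.998
t 7.05 board xy [ 56.5 -76.7] z 0.1126 jaw(board deg) -90.00 width 1.00 F [ 0.  -0.5 -0.1] toolx [-0.001  0.    -1.   ]
offset now mm [  2.7 128.3  88. ]  after turn [   2.7   88.  -128.3] yaw 1.5708
board +x in tool [-0.002 -0.    -1.   ] +y [ 0. -1.  0.]
[-0.2307  0.3108 -0.0999  1.1616 -0.0001  2.9863]
```

View pics/top2.png

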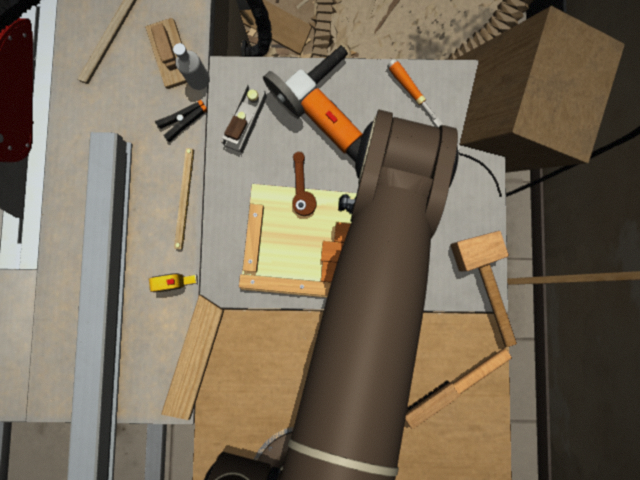

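```bash
python3 -m pendant '{"claw":[0.1,0.1,0.1,0.1,0.1,0.1,0.1,0.1],"offset":[[0,32,22],[0,32,22],[0,32,22],[0,32,22],[0,0,0],[0,0,0],[0,0,0],[0,0,0]],"yaw":[0,0,0,0,-0.1208,-0.1208,-0.1208,-0.1208]}';python3 -m pendant '{"claw":[0.1,0.1,0.1,0.1,0.1,0.1,0.1,0.1],"offset":[[0,0,0],[0,0,0],[0,0,0],[0,0,0],[0,0,0],[0,0,0],[0,0,0],[0,0,0]],"yaw":[-0.1208,-0.1208,-0.1208,-0.1208,-0.1208,-0.1208,-0.1208,-0.1208]}';python3 -m pendant '{"claw":[0.1,0.1,0.1,0.1,0.1,0.1,0.1,0.1],"offset":[[0,0,0],[20,0,0],[20,0,0],[20,0,0],[14,0,0],[6,0,0],[2,0,0],[0,0,0]],"yaw":[-0.1208,0,0,0,0,0,0,0]}'; python3 go.py -.0315 -.185 .03 0
python3 - <<'E'
from h import *
cv2.imwrite("pics/w3.png",manip.get_image("wrist")[:,:,::-1])
cv2.imwrite("pics/top3.png",cv2.resize(manip.get_image("top")[145:315,230:435,::-1],None,fx=3.5,fy=3.5))
E
```

```text
clock: 7.77
position: [0.4931, -0.26, 0.1115]
orientation: [1.992, 0.42, -1.998]
wrist_force: [0.8, 0.4, 0.7]
gripper_width: 0.9
clock: 8.43
position: [0.4934, -0.2595, 0.1114]
orientation: [1.348, 1.116, -1.35]
wrist_force: [0.4, -0.4, -1.0]
gripper_width: 0.901
clock: 9.1
position: [0.4939, -0.2597, 0.0304]
orientation: [1.265, 1.175, -1.266]
wrist_force: [-0.1, -0.1, 0.2]
gripper_width: 0.902
t 9.10 board xy [ -31.6 -204.4] z 0.0304 jaw(board deg) -0.02 width 0.90 F [-0.1 -0.1  0.2] toolx [-0.002  0.001 -1.   ]
offset now mm [  0.4   0.1 -19.4]  after turn [  0.4   0.1 -19.4] yaw -0.0004
board +x in tool [-0.002  1.    -0.   ] +y [ 0.001 -0.    -1.   ]
```

View pics/w3.png

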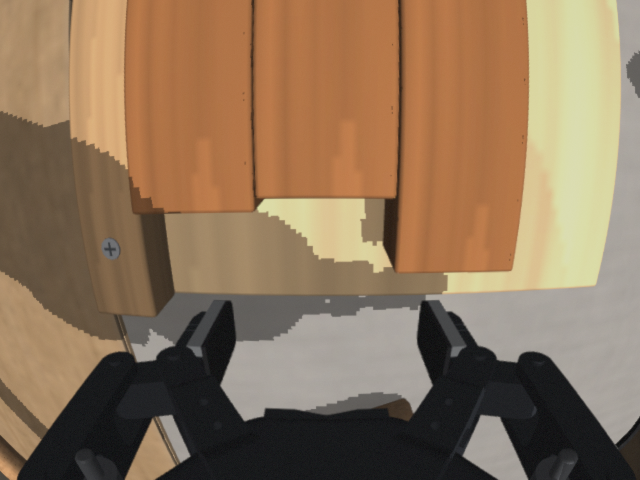

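View pics/top3.png

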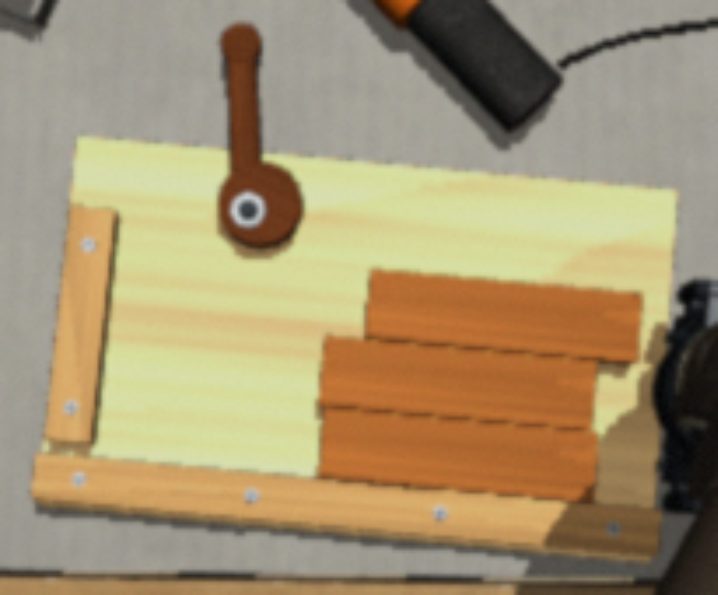

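The staves now lie side by side on the fence, with the far one about 22 mm further right than the others. Next I push the near and far stave ends toward the stop.

```bash
python3 -m pendant '{"claw":[0.1,0.1,0.1,0.1,0.1,0.1,0.1,0.1],"offset":[[0,0,-8],[0,0,-8],[0,0,-8],[0,0,-8],[0,0,-8],[0,0,-8],[0,0,-8],[0,0,-8]],"yaw":[0,0,0,0,0,0,0,0]}';python3 -m pendant '{"claw":[0.1,0.1,0.1,0.1,0.1,0.1,0.1,0.1],"offset":[[0,0,-6],[0,0,-6],[0,0,-6],[0,0,-6],[0,0,-6],[0,0,-6],[0,0,-6],[0,0,-6]],"yaw":[0,0,0,0,0,0,0,0]}'; python3 go.py -.0315 -.021 .03 0
python3 - <<'E'
from h import *
cv2.imwrite("pics/w4.png",manip.get_image("wrist")[:,:,::-1])
cv2.imwrite("pics/top4.png",cv2.resize(manip.get_image("top")[145:315,230:435,::-1],None,fx=3.5,fy=3.5))
E
```

```text
clock: 9.87
position: [0.4998, -0.1959, 0.0318]
orientation: [1.264, 1.171, -1.265]
wrist_force: [-0.5, -3.2, 3.0]
gripper_width: 0.898
clock: 10.53
position: [0.5032, -0.1481, 0.0314]
orientation: [1.265, 1.172, -1.265]
wrist_force: [1.0, -5.3, 4.1]
gripper_width: 0.898
t 10.53 board xy [-30.7 -92.4] z 0.0314 jaw(board deg) -0.04 width 0.90 F [ 1.  -5.3  4.1] toolx [ 0. -0. -1.]
offset now mm [  1.4  -0.8 -71.4]  after turn [  1.4  -0.8 -71.4] yaw -0.0007
board +x in tool [ 0.     1.    -0.001] +y [-0.    -0.001 -1.   ]
```

View pics/w4.png

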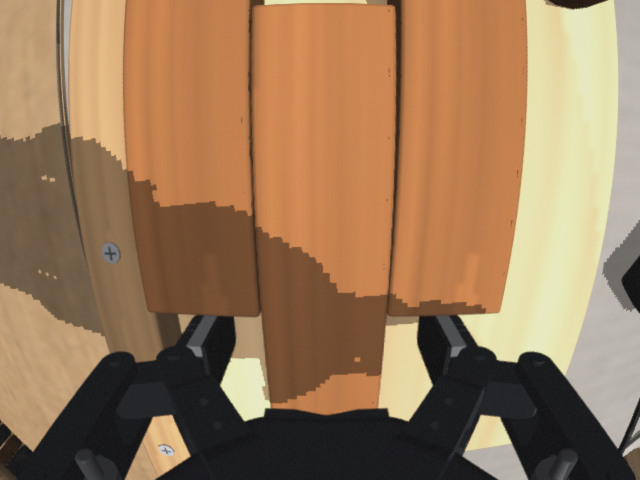

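View pics/top4.png

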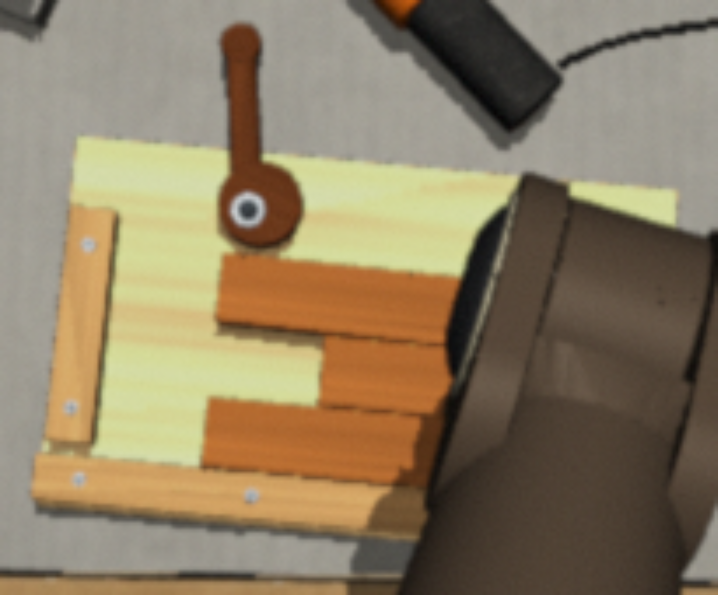

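Near and far moved evenly and the middle stave stayed put, as planned. The far stave clears the cam by about 6 mm, so I continue.

```bash
python3 -m pendant '{"claw":[0.1,0.1,0.1,0.1,0.1,0.1,0.1,0.1],"offset":[[0,-0.5,-6],[0,0,-6],[0,0,-6],[0,0,-6],[0,0,-6],[0,0,-6],[0,0,-6],[0,0,-6]],"yaw":[0,0,0,0,0,0,0,0]}';python3 -m pendant '{"claw":[0.1,0.1,0.1,0.1,0.1,0.1,0.1,0.1],"offset":[[0,0,-5],[0,0,-4],[0,0,-3],[0,0,-3],[0,0,-2],[0,0,-2],[0,0,0],[0,0,0]],"yaw":[0,0,0,0,0,0,0,0]}'; python3 go.py -.0315 -.021 .03 0
python3 - <<'E'
from h import *
cv2.imwrite("pics/top5.png",cv2.resize(manip.get_image("top")[145:315,230:435,::-1],None,fx=3.5,fy=3.5))
E
```

```text
clock: 11.3
position: [0.5058, -0.0997, 0.0311]
orientation: [1.265, 1.173, -1.265]
wrist_force: [0.6, -2.5, -1.3]
gripper_width: 0.9
clock: 11.97
position: [0.5077, -0.0812, 0.0314]
orientation: [1.265, 1.173, -1.264]
wrist_force: [-0.5, -0.8, 0.7]
gripper_width: 0.898
t 11.97 board xy [-31.3 -25.4] z 0.0314 jaw(board deg) -0.01 width 0.90 F [-0.5 -0.8  0.7] toolx [ 0.     0.001 -1.   ]
offset now mm [ 1.4 -0.2 -4.4]  after turn [ 1.4 -0.2 -4.4] yaw -0.0002
board +x in tool [ 0.  1. -0.] +y [ 0.001 -0.    -1.   ]
```

View pics/top5.png

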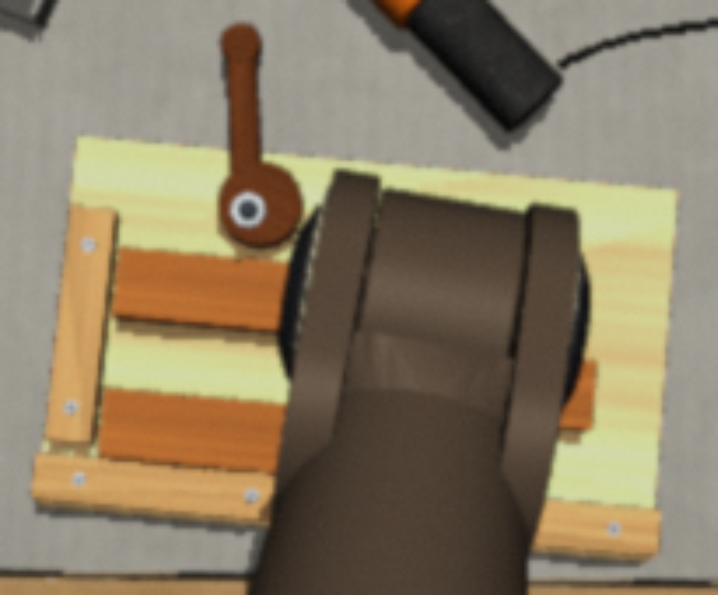

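```bash
python3 -m pendant '{"claw":[0.1,0.1,0.1,0.1,0.1,0.1,0.1,0.1],"offset":[[0,0,-1],[0,0,-1],[0,0,-1],[0,0,-1],[0,0,0],[0,0,0],[0,0,0],[0,0,0]],"yaw":[0,0,0,0,0,0,0,0]}';python3 -m pendant '{"claw":[0.1,0.1,0.1,0.1,0.1,0.1,0.1,0.1],"offset":[[0,0,-1],[0,0,-1],[0,0,-1],[0,0,0],[0,0,0],[0,0,0],[0,0,0],[0,0,0]],"yaw":[0,0,0,0,0,0,0,0]}'; python3 go.py -.0315 -.021 .03 0
```

```text
clock: 12.68
position: [0.508, -0.0776, 0.0315]
orientation: [1.265, 1.172, -1.265]
wrist_force: [-0.4, -2.1, 2.1]
gripper_width: 0.899
clock: 13.35
position: [0.5082, -0.0759, 0.0315]
orientation: [1.263, 1.169, -1.267]
wrist_force: [-1.0, -9.3, 2.0]
gripper_width: 0.9
t 13.35 board xy [-31.2 -20.1] z 0.0315 jaw(board deg) -0.07 width 0.90 F [-1.  -9.3  2. ] toolx [ 0.    -0.003 -1.   ]
offset now mm [ 1.5 -0.3  0.9]  after turn [ 1.5 -0.3  0.9] yaw -0.0011
board +x in tool [ 0.     1.    -0.001] +y [-0.003 -0.001 -1.   ]
```

```bash
python3 -m pendant '{"claw":[0.1,0.1,0.1,1,1,1,1,1],"offset":[[0,0,4],[-25,0,4],[-25,0,0],[0,-0.5,30],[0,-0.5,32],[0,0,32],[0,0,32],[0,0,32]],"yaw":[0,0,0,0,0,0,0,0]}';python3 -m pendant '{"claw":[1,1,1,1,1,1,1,1],"offset":[[15,0,0],[15,0,0],[10,0,0],[6,0,0],[0,0,0],[0,0,0],[0,0,0],[0,0,0]],"yaw":[0,0,0,0,0,0,0,0]}'; python3 go.py -.0325 -.16 .034 0
python3 - <<'E'
from h import *
cv2.imwrite("pics/w6.png",manip.get_image("wrist")[:,:,::-1])
cv2.imwrite("pics/top6.png",cv2.resize(manip.get_image("top")[145:315,230:435,::-1],None,fx=3.5,fy=3.5))
E
```

```text
clock: 14.02
position: [0.4943, -0.2406, 0.0811]
orientation: [1.266, 1.174, -1.263]
wrist_force: [1.6, -0.3, -0.8]
gripper_width: 0.189
clock: 14.68
position: [0.4952, -0.2399, 0.0362]
orientation: [1.265, 1.171, -1.264]
wrist_force: [0.6, -0.2, -0.2]
gripper_width: 0.002
t 14.68 board xy [ -31.7 -184.6] z 0.0362 jaw(board deg) 0.02 width 0.00 F [ 0.6 -0.2 -0.2] toolx [ 0.001 -0.    -1.   ]
offset now mm [  2.1  -0.8 -24.6]  after turn [  2.1  -0.8 -24.6] yaw 0.0003
board +x in tool [0.001 1.    0.   ] +y [-0.  0. -1.]
```

View pics/w6.png

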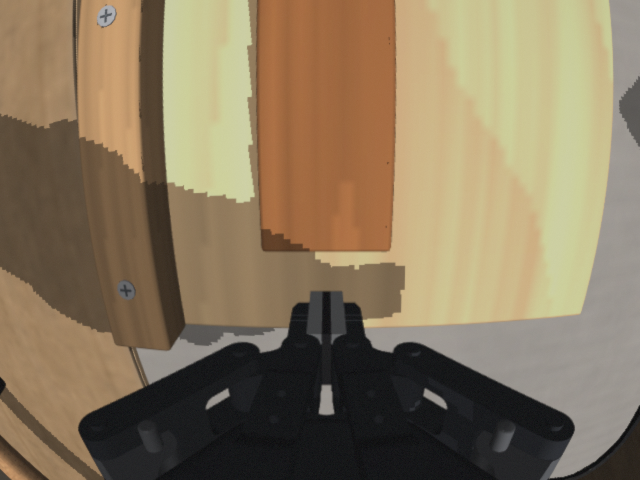

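View pics/top6.png

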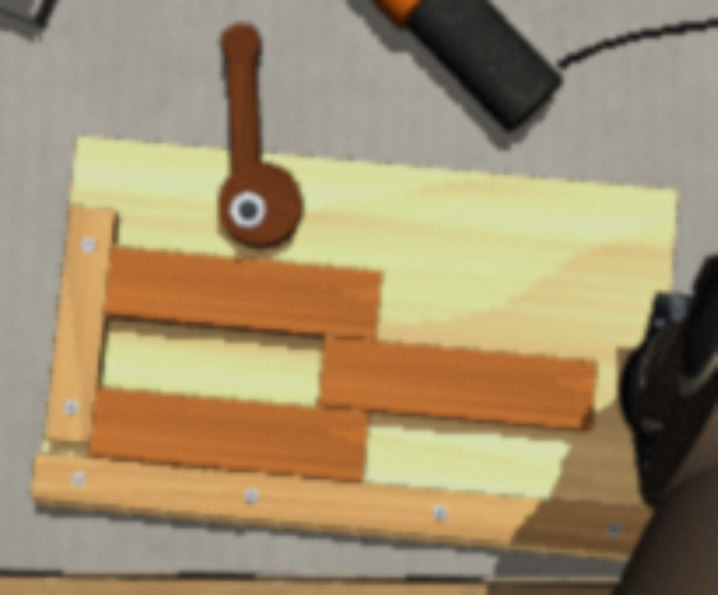

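```bash
python3 -m pendant '{"claw":[1,1,1,1,1,1,1,1],"offset":[[1,-0.5,-7],[0,0,-7],[0,0,-7],[0,0,-7],[0,0,-7],[0,0,-7],[0,0,-7],[0,0,-7]],"yaw":[0,0,0,0,0,0,0,0]}';python3 -m pendant '{"claw":[1,1,1,1,1,1,1,1],"offset":[[0,0,-7],[0,0,-7],[0,0,-7],[0,0,-7],[0,0,-7],[0,0,-7],[0,0,-7],[0,0,-7]],"yaw":[0,0,0,0,0,0,0,0]}'; python3 go.py -.0325 -.021 .034 0
python3 - <<'E'
from h import *
cv2.imwrite("pics/w7.png",manip.get_image("wrist")[:,:,::-1])
E
```

```text
clock: 15.45
position: [0.4983, -0.1835, 0.0343]
orientation: [1.264, 1.172, -1.265]
wrist_force: [0.3, -2.1, 0.5]
gripper_width: -0.002
clock: 16.12
position: [0.5026, -0.1276, 0.0343]
orientation: [1.265, 1.172, -1.265]
wrist_force: [-0.7, -2.4, 0.6]
gripper_width: 0.001
t 16.12 board xy [-32.9 -72.1] z 0.0343 jaw(board deg) -0.02 width 0.00 F [-0.7 -2.4  0.6] toolx [-0. -0. -1.]
offset now mm [  0.3   0.3 -51.1]  after turn [  0.3   0.4 -51.1] yaw -0.0004
board +x in tool [-0.  1. -0.] +y [-0. -0. -1.]
```

View pics/w7.png

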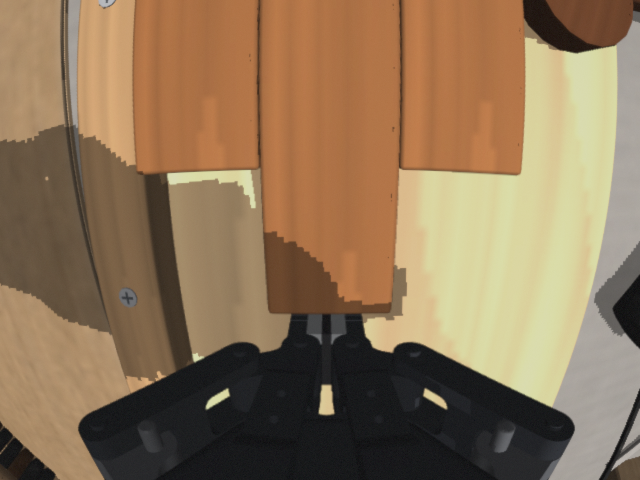

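The middle stave is sliding straight between the other two. I continue to the stop, slowing near the end.

```bash
python3 -m pendant '{"claw":[1,1,1,1,1,1,1,1],"offset":[[0,0,-6],[0,0,-6],[0,0,-6],[0,0,-6],[0,0,-6],[0,0,-6],[0,0,-5],[0,0,-4]],"yaw":[0,0,0,0,0,0,0,0]}';python3 -m pendant '{"claw":[1,1,1,1,1,1,1,1],"offset":[[0,0,-2],[0,0,-2],[0,0,-1],[0,0,-1],[0,0,-1],[0,0,-1],[0,0,0],[0,0,0]],"yaw":[0,0,0,0,0,0,0,0]}'; python3 go.py -.0325 -.021 .034 0
```

```text
clock: 16.83
position: [0.5059, -0.0828, 0.0343]
orientation: [1.265, 1.173, -1.265]
wrist_force: [-0.2, -1.9, -0.4]
gripper_width: -0.0
clock: 17.5
position: [0.5065, -0.0758, 0.0343]
orientation: [1.264, 1.172, -1.265]
wrist_force: [-0.9, -2.6, -0.4]
gripper_width: -0.001
t 17.50 board xy [-32.8 -20.1] z 0.0343 jaw(board deg) -0.04 width -0.00 F [-0.9 -2.6 -0.4] toolx [-0.    -0.001 -1.   ]
offset now mm [0.3 0.3 0.9]  after turn [0.3 0.3 0.9] yaw -0.0007
board +x in tool [-0.     1.    -0.001] +y [-0.001 -0.001 -1.   ]
```

```bash
python3 -m pendant '{"claw":[1,1,1,1,1,1,1,1],"offset":[[0,0,-1],[0,0,-1],[0,0,-1],[0,0,-1],[0,0,0],[0,0,0],[0,0,0],[0,0,0]],"yaw":[0,0,0,0,0,0,0,0]}'; python3 go.py; python3 -m pendant '{"claw":[1,1,1,1,1,1,1,1],"offset":[[0,0,6],[0,0,10],[0,0,20],[0,0,30],[0,0,35],[0,0,35],[0,0,0],[0,0,0]],"yaw":[0,0,0,0,0,0,0,0]}'
python3 - <<'E'
from h import *
cv2.imwrite("pics/top8.png",cv2.resize(manip.get_image("top")[145:315,230:435,::-1],None,fx=3.5,fy=3.5,interpolation=cv2.INTER_CUBIC))
E
python3 go.py
```

```text
clock: 18.17
position: [0.5066, -0.0757, 0.0344]
orientation: [1.26, 1.164, -1.272]
wrist_force: [-2.3, -19.6, -0.6]
gripper_width: -0.001
t 18.17 board xy [-32.7 -20. ] z 0.0344 jaw(board deg) -0.19 width -0.00 F [ -2.3 -19.6  -0.6] toolx [-0.001 -0.01  -1.   ]
board +x in tool [ 0.     1.    -0.003] +y [-0.01  -0.003 -1.   ]
clock: 18.83
position: [0.4965, -0.2085, 0.0342]
orientation: [1.268, 1.171, -1.266]
wrist_force: [-0.1, 0.4, 0.2]
gripper_width: 0.001
t 18.88 board xy [ -33.  -152.1] z 0.0341 jaw(board deg) -0.11 width -0.00 F [-0.3  0.5 -0.3] toolx [ 0.     0.001 -1.   ]
board +x in tool [ 0.     1.    -0.002] +y [ 0.001 -0.002 -1.   ]
```

View pics/top8.png

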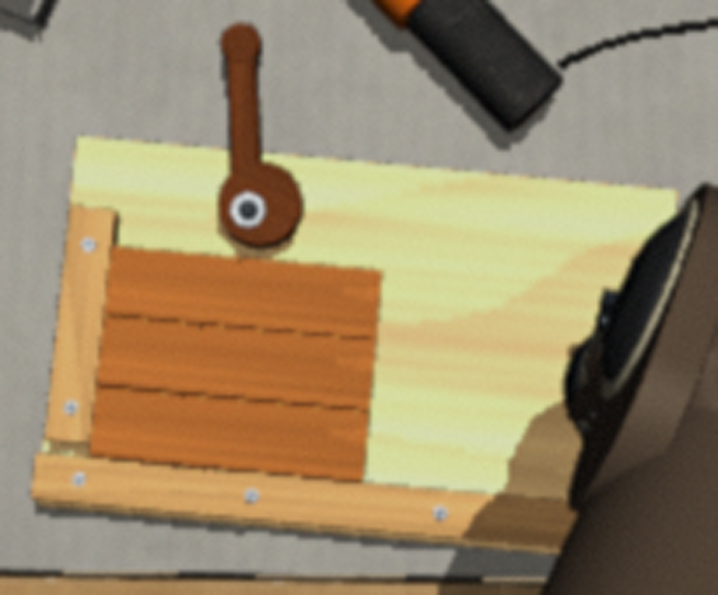

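All three staves are flush in the corner with no visible gaps, and the cam is still open. Next is the lever.

```bash
python3 - <<'E'
from h import *
import sys; sys.argv=['x']
from go import b2w,w2b
from fit import c2i
for p,z in [((240,42),.038),((247,209),.04),((510,140),.03),((412,12),.03),((245,110),.038)]:
    print(p,(w2b(p2w("top",c2i([p]),z)[0])*1000).round(1))
e=w2b(p2w("top",c2i([(240,42)]),.038)[0]);P=np.array([.0668,.08]);a0=np.degrees(np.arctan2(*(e-P)[::-1]));print("lever angle",a0,"len",np.hypot(*(e-P)),"q",np.radians(30-a0))
for a in [a0+6,a0,-5,-15,-25,-35,-45,-50,-55,-60,-65,-70,-75]:
    r=np.radians(a);n=np.array([np.sin(r),-np.cos(r)]);d=.010+.0145*abs(n[0])+.011*abs(n[1])
    print(round(a,1),"q %.2f"%np.radians(30-a),((P+.095*np.array([np.cos(r),np.sin(r)])-n*d)*1000).round(1))
E
python3 go.py .1605 .125 .12 0
```

```text
t 18.88 board xy [ -33.  -152.1] z 0.0341 jaw(board deg) -0.11 width -0.00 F [-0.3  0.5 -0.3] toolx [ 0.     0.001 -1.   ]
board +x in tool [ 0.     1.    -0.002] +y [ 0.001 -0.002 -1.   ]
(240, 42) [177.   95.9]
(247, 209) [67.7 80.7]
(510, 140) [130.  -85.1]
(412, 12) [209.2 -14. ]
(245, 110) [132.5  88.4]
lever angle 8.220573574598639 len 0.11130630704881778 q 0.38012270031911294
14.2 q 0.28 [152.9 126.8]
8.2 q 0.38 [157.5 116.3]
-5 q 0.61 [163.4  93.9]
-15 q 0.79 [164.9  79. ]
-25 q 0.96 [163.9  63.5]
-35 q 1.13 [160.3  47.9]
-45 q 1.31 [153.8  32.6]
-50 q 1.40 [149.5  25.3]
-55 q 1.48 [144.4  18.3]
-60 q 1.57 [138.6  11.8]
-65 q 1.66 [132.1   5.6]
-70 q 1.75 [125.    0.1]
-75 q 1.83 [117.3  -4.8]
t 18.88 board xy [ -33.  -152.1] z 0.0341 jaw(board deg) -0.11 width -0.00 F [-0.3  0.5 -0.3] toolx [ 0.     0.001 -1.   ]
offset now mm [ -85.5  193.  -277.5]  after turn [ -85.5  193.5 -277.2] yaw -0.0019
board +x in tool [ 0.     1.    -0.002] +y [ 0.001 -0.002 -1.   ]
```

```bash
python3 -m pendant '{"claw":[1,1,1,1,1,1,1,1],"offset":[[-30,0,0],[-30,0,0],[-26,0,0],[0,20.9,-31.6],[0,20.9,-31.6],[0,20.9,-31.6],[0,20.9,-31.6],[0,20.9,-31.6]],"yaw":[0,0,0,0,0,0,0,0]}';python3 -m pendant '{"claw":[1,1,1,1,1,1,1,1],"offset":[[0,20.9,-31.6],[0,20.9,-31.6],[0,20.9,-31.6],[0,20.9,-31.6],[0,0,0],[0,0,0],[0,0,0],[0,0,0]],"yaw":[0,0,0,0,0,0,0,0]}';python3 go.py .155 .132 .037 0;python3 - <<'E'
from h import *
cv2.imwrite("pics/w9.png",manip.get_image("wrist")[:,:,::-1])
E
```

```text
clock: 19.55
position: [0.6133, -0.0541, 0.1205]
orientation: [1.264, 1.174, -1.263]
wrist_force: [-0.6, -1.2, -0.0]
gripper_width: 0.001
clock: 20.22
position: [0.7048, 0.0623, 0.1203]
orientation: [1.264, 1.173, -1.265]
wrist_force: [-0.4, 0.7, 0.1]
gripper_width: -0.005
t 20.22 board xy [154.5 132.5] z 0.1203 jaw(board deg) -0.01 width -0.00 F [-0.4  0.7  0.1] toolx [-0.001  0.    -1.   ]
offset now mm [83.3  0.6  0.5]  after turn [83.3  0.6  0.5] yaw -0.0002
board +x in tool [-0.001  1.    -0.   ] +y [ 0. -0. -1.]
```

View pics/w9.png

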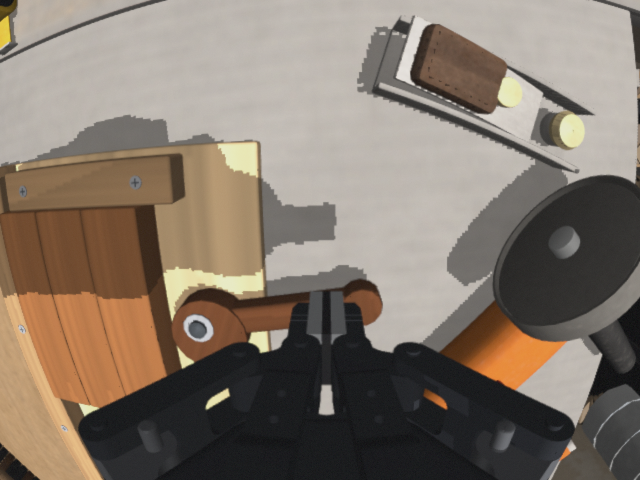

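```bash
python3 -m pendant '{"claw":[1,1,1,1,1,1,1,1],"offset":[[30,0,0],[25,0,0],[15,0,0],[9,0,0],[4,0,0],[0,0,0],[0,0,0],[0,0,0]],"yaw":[0,0,0,0,0,0,0,0]}';python3 go.py .163 .094 .037 0;python3 - <<'E'
from h import *
cv2.imwrite("pics/w10.png",manip.get_image("wrist")[:,:,::-1])
E
```

```text
clock: 20.93
position: [0.7065, 0.0622, 0.039]
orientation: [1.266, 1.171, -1.263]
wrist_force: [-0.1, 1.3, 0.6]
gripper_width: 0.004
t 20.93 board xy [156.2 132.5] z 0.0390 jaw(board deg) -0.04 width 0.00 F [-0.1  1.3  0.6] toolx [ 0.002  0.    -1.   ]
offset now mm [ 2.   6.8 38.5]  after turn [ 2.   6.8 38.5] yaw -0.0007
board +x in tool [ 0.002  1.    -0.001] +y [ 0.    -0.001 -1.   ]
```

View pics/w10.png

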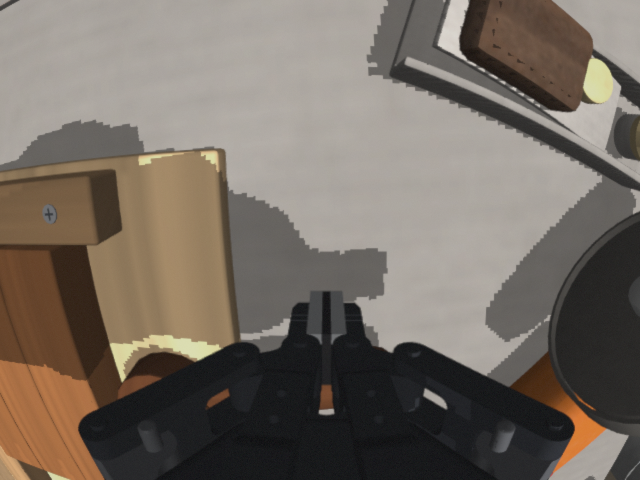

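```bash
python3 -m pendant '{"claw":[1,1,1,1,1,1,1,1],"offset":[[1,0.7,8],[0,0.7,8],[0,2,7.5],[0,2,7.5],[0,2,7.5],[0,0.8,7.5],[0,0.8,7.5],[0,-0.5,8]],"yaw":[0,0,0,0,0,0,0,0]}';python3 go.py;python3 -m pendant '{"claw":[1,1,1,1,1,1,1,1],"offset":[[0,-0.5,7.5],[0,-1.9,7.8],[0,-1.9,7.8],[0,-3.2,7.6],[0,-3.2,7.6],[0,0,0],[0,0,0],[0,0,0]],"yaw":[0,0,0,0,0,0,0,0]}';python3 go.py .1386 .0118 .037 0;python3 - <<'E'
from h import *
cv2.imwrite("pics/w11.png",manip.get_image("wrist")[:,:,::-1])
cv2.imwrite("pics/top11.png",cv2.resize(manip.get_image("top")[145:315,230:435,::-1],None,fx=3.5,fy=3.5))
E
```

```text
clock: 21.65
position: [0.7096, -0.0005, 0.0361]
orientation: [1.265, 1.173, -1.265]
wrist_force: [-0.1, 2.7, 0.1]
gripper_width: -0.0
t 21.65 board xy [164.   70.3] z 0.0361 jaw(board deg) -0.03 width -0.00 F [-0.1  2.7  0.1] toolx [-0.  0. -1.]
board +x in tool [-0.     1.    -0.001] +y [ 0.    -0.001 -1.   ]
clock: 22.32
position: [0.6959, -0.0374, 0.0364]
orientation: [1.265, 1.172, -1.265]
wrist_force: [0.1, 0.2, 0.1]
gripper_width: 0.002
t 22.32 board xy [153.1  32.5] z 0.0364 jaw(board deg) -0.04 width 0.00 F [0.1 0.2 0.1] toolx [ 0.    -0.001 -1.   ]
offset now mm [ -0.6 -14.5  20.7]  after turn [ -0.6 -14.5  20.7] yaw -0.0006
board +x in tool [ 0.     1.    -0.001] +y [-0.001 -0.001 -1.   ]
```

View pics/w11.png

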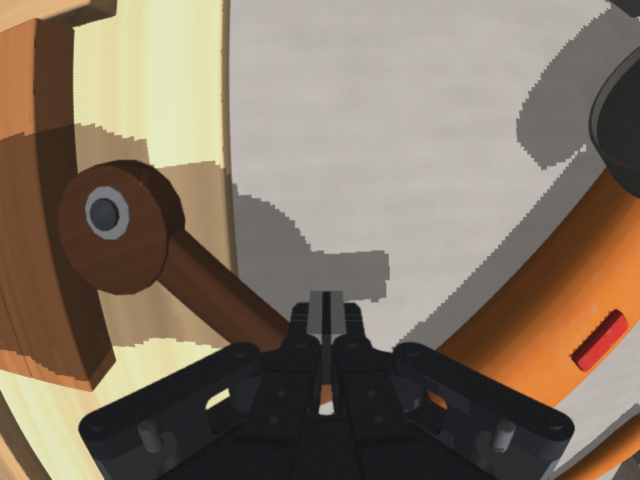

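View pics/top11.png

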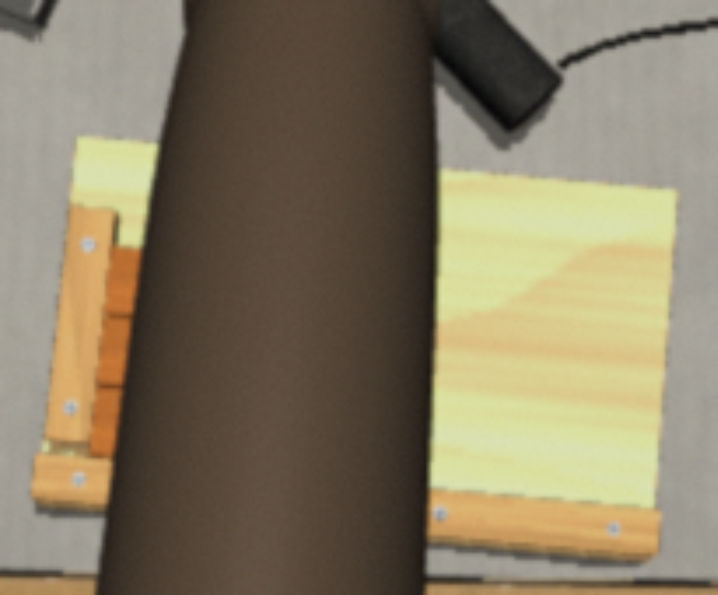

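The lever follows at about −45°, so q ≈ 1.3. I push on slowly and watch the force.

```bash
python3 -m pendant '{"claw":[1,1,1,1,1,1,1,1],"offset":[[0,-2.2,3.6],[0,-2.2,3.6],[0,-2.2,3.6],[0,-2.2,3.6],[0,-1.5,1.6],[0,0,0],[0,0,0],[0,0,0]],"yaw":[0,0,0,0,0,0,0,0]}';python3 go.py;python3 -m pendant '{"claw":[1,1,1,1,1,1,1,1],"offset":[[0,-1.5,1.6],[0,-1.5,1.6],[0,-1.3,1.3],[0,0,0],[0,0,0],[0,0,0],[0,0,0],[0,0,0]],"yaw":[0,0,0,0,0,0,0,0]}';python3 go.py
```

```text
clock: 23.08
position: [0.6843, -0.0526, 0.0363]
orientation: [1.264, 1.172, -1.265]
wrist_force: [0.5, 0.3, 0.1]
gripper_width: 0.002
t 23.08 board xy [142.7  16.5] z 0.0363 jaw(board deg) -0.03 width 0.00 F [0.5 0.3 0.1] toolx [-0.    -0.001 -1.   ]
board +x in tool [-0.     1.    -0.001] +y [-0.001 -0.001 -1.   ]
clock: 23.75
position: [0.6809, -0.0552, 0.0365]
orientation: [1.267, 1.173, -1.261]
wrist_force: [3.8, 5.9, -1.4]
gripper_width: -0.003
t 23.75 board xy [139.5  13.5] z 0.0365 jaw(board deg) 0.03 width -0.00 F [ 3.8  5.9 -1.4] toolx [ 0.002  0.002 -1.   ]
board +x in tool [0.002 1.    0.001] +y [ 0.002  0.001 -1.   ]
```

```bash
python3 -m pendant '{"claw":[1,1,1,1,1,1,1,1],"offset":[[0,-1.4,0.9],[0,-1.4,0.9],[0,0,0],[0,0,0],[0,0,0],[0,0,0],[0,0,0],[0,0,0]],"yaw":[0,0,0,0,0,0,0,0]}';python3 go.py;python3 -m pendant '{"claw":[1,1,1,1,1,1,1,1],"offset":[[0,-1.4,0.9],[0,-1.4,0.9],[0,0,0],[0,0,0],[0,0,0],[0,0,0],[0,0,0],[0,0,0]],"yaw":[0,0,0,0,0,0,0,0]}';python3 go.py
```

```text
clock: 24.42
position: [0.6791, -0.0564, 0.0367]
orientation: [1.268, 1.172, -1.259]
wrist_force: [8.3, 5.7, -3.6]
gripper_width: 0.004
t 24.42 board xy [137.8  12.3] z 0.0367 jaw(board deg) 0.05 width 0.00 F [ 8.3  5.7 -3.6] toolx [ 0.004  0.003 -1.   ]
board +x in tool [0.004 1.    0.001] +y [ 0.003  0.001 -1.   ]
clock: 25.08
position: [0.6773, -0.0575, 0.0368]
orientation: [1.27, 1.172, -1.257]
wrist_force: [11.3, 7.9, -5.1]
gripper_width: 0.001
t 25.08 board xy [136.1  11. ] z 0.0368 jaw(board deg) 0.07 width 0.00 F [11.3  7.9 -5.1] toolx [ 0.006  0.004 -1.   ]
board +x in tool [0.006 1.    0.001] +y [ 0.004  0.001 -1.   ]
```

```bash
python3 -m pendant '{"claw":[1,1,1,1,1,1,1,1],"offset":[[0,-1.4,0.9],[0,-1.4,0.9],[0,0,0],[0,0,0],[0,0,0],[0,0,0],[0,0,0],[0,0,0]],"yaw":[0,0,0,0,0,0,0,0]}';python3 go.py
```

```text
clock: 25.75
position: [0.6763, -0.0582, 0.037]
orientation: [1.272, 1.171, -1.253]
wrist_force: [18.4, 11.3, -9.1]
gripper_width: -0.002
t 25.75 board xy [135.2  10.2] z 0.0370 jaw(board deg) 0.11 width -0.00 F [18.4 11.3 -9.1] toolx [ 0.01   0.006 -1.   ]
board +x in tool [0.01  1.    0.002] +y [ 0.006  0.002 -1.   ]
```

About 21 N, which is above the stated locking force. I back off, rise and move aside to look.

```bash
python3 -m pendant '{"claw":[1,1,1,1,1,1,1,1],"offset":[[0,3,-2],[0,4,-3],[0,8,-6],[-15,0,-3],[-35,0,0],[-40,0,0],[-30,0,0],[0,0,0]],"yaw":[0,0,0,0,0,0,0,0]}';python3 -m pendant '{"claw":[1,1,1,1,1,1,1,1],"offset":[[0,-22,32],[0,-22,32],[0,-22,32],[0,-22,32],[0,-22,32],[0,-22,32],[0,-22,32],[0,-22,32]],"yaw":[0,0,0,0,0,0,0,0]}';python3 go.py
python3 - <<'E'
from h import *
cv2.imwrite("pics/top12.png",cv2.resize(manip.get_image("top")[145:315,230:435,::-1],None,fx=3.5,fy=3.5,interpolation=cv2.INTER_CUBIC))
E
```

```text
clock: 26.42
position: [0.6897, -0.0488, 0.1643]
orientation: [1.269, 1.164, -1.258]
wrist_force: [-0.1, -0.3, 1.0]
gripper_width: 0.004
clock: 27.08
position: [0.4904, -0.2916, 0.1562]
orientation: [1.264, 1.172, -1.266]
wrist_force: [0.4, 0.1, -0.1]
gripper_width: 0.003
t 27.08 board xy [ -32.6 -236.5] z 0.1562 jaw(board deg) -0.03 width 0.00 F [ 0.4  0.1 -0.1] toolx [-0.001 -0.001 -1.   ]
board +x in tool [-0.001  1.    -0.001] +y [-0.001 -0.001 -1.   ]
```

View pics/top12.png

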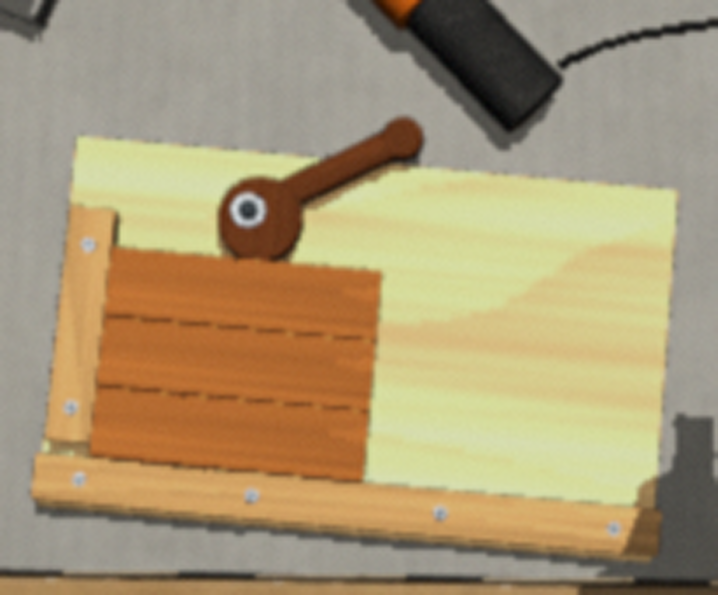

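Run:
```python
from h import *
import sys; sys.argv=['x']
from go import w2b
from fit import c2i
P=np.array([.0668,.08])
e=w2b(p2w("top",c2i([(404,137)]),.038)[0]);a=np.degrees(np.arctan2(*(e-P)[::-1]));print("lever",e,a,"q",np.radians(30-a))
for p in [(108,247),(381,270),(363,481),(92,457),(105,316),(372,338),(98,386),(368,408)]: print(p,(w2b(p2w("top",c2i([p]),.045)[0])*1000).round(1))
for l in ["mallet","tape_measure"]:
    f,cx,cy,T=cam("top");r=manip.boxes_of("top",l);print(l,[(x['confidence'],(T[:3,:3]@x['position']+T[:3,3]).round(3)) for x in r[:1]])
```

```text
t 27.13 board xy [ -36.2 -241.4] z 0.1563 jaw(board deg) -0.33 width 0.01 F [-2.8 -2.2 -0.4] toolx [-0.004 -0.004 -1.   ]
board +x in tool [-0.003  1.    -0.006] +y [-0.004 -0.006 -1.   ]
lever [ 0.1241 -0.0159] -59.151689140552385 q 1.5559905092171127
(108, 247) [ 34.5 166.4]
(381, 270) [35.5 -8.6]
(363, 481) [-99.   -9.1]
(92, 457) [-99.4 162.6]
(105, 316) [ -9.7 163.7]
(372, 338) [-8.4 -6.8]
(98, 386) [-54.5 163.5]
(368, 408) [-52.9  -8.2]
mallet []
tape_measure [(0.66, array([0.439, 0.299, 0.056]))]
```

```bash
python3 -m pendant '{"claw":[1,1,1,1,1,1,1,1],"offset":[[-30,0,0],[0,-20,30],[0,-30,0],[0,-30,0],[0,-30,0],[0,-30,0],[0,0,0],[0,0,0]],"yaw":[0,0,0,0,0,0,0,0]}'
python3 - <<'E'
from h import *
im=manip.get_image("top")[:,:,::-1]
cv2.imwrite("pics/top13.png",im)
cv2.imwrite("pics/cam13.png",cv2.resize(im[155:240,270:370],None,fx=7,fy=7,interpolation=cv2.INTER_CUBIC))
E
```

```text
clock: 27.9
position: [0.35, -0.3091, 0.1867]
orientation: [1.265, 1.171, -1.265]
wrist_force: [0.7, 0.5, -0.7]
gripper_width: 0.001
```

View pics/top13.png

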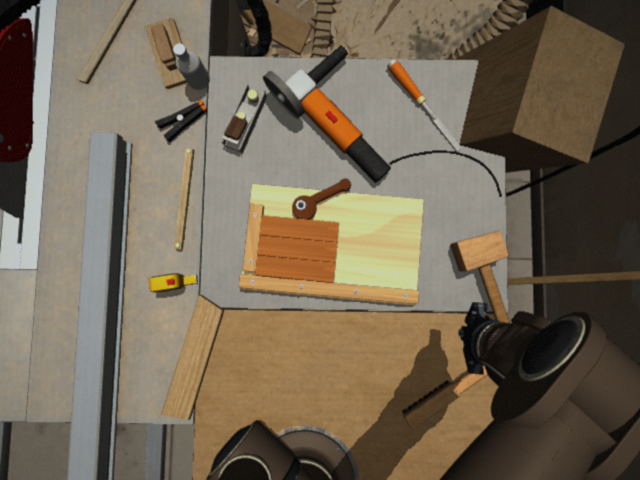

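View pics/cam13.png

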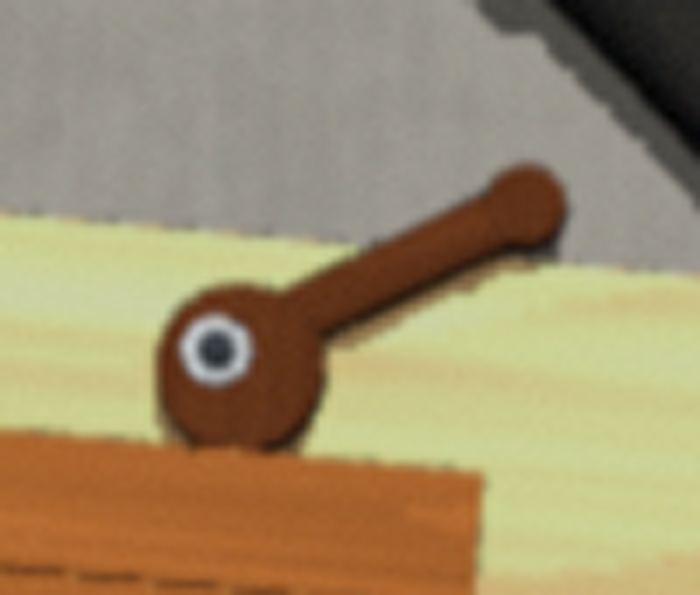

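The cam bears on the far stave's edge, the mallet and tape are where they started, and the gripper is clear at z = 0.187 m. I hand it in.

```bash
python3 -c "
from plant import manip
print(manip.finish_job(), manip.state()['clock'])"
```

```text
the job is handed in; nothing more can be done
the job is handed in; nothing more can be done
```

I swept the three staves tight into the corner, turned the cam until it locked, and handed the job in at about 28 s of the 67 s allowed. `finish_job` gives no verdict.

- **How it was done:** I swept the staves to the fence with open fingers, stopping at about 12 N. Then I pushed the near and far ends to the stop together, and the middle one with closed fingers (about 20 N). I pushed the lever round by its outer part until it resisted with about 21 N, backed off and moved clear.
- **Staves:** The last top picture shows them flush on the fence and the end stop. Their measured edges lie within about 1–2.5 mm of the tight places, which is roughly the accuracy of picking pixels. That does not independently prove the 3 mm limit across the board or the 0.025 rad limit on angle.
- **Cam:** The lever stayed at q ≈ 1.56 after release, past the roughly 1.5 at which it first touches, and the cam visibly bears on the far stave. I could not measure the clamping force on its own; I inferred it from the 21 N push and the lever holding its place.
- **Tools:** The tape measure was found within 4 mm of its first reading, which is detector noise. The detector missed the mallet in the last check, but in the final picture it looks to be in its original place.

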